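# Change over from sander to buffer at the bench switches

### The arm

A 7-joint arm with a two-finger parallel gripper is mounted at the origin on the work surface. World frame = base frame: x ahead of the robot, y to its left, z up, the work surface at z = 0. Lengths are in m, angles in rad, forces in N, time in s.
With the tool pointing down it reaches from about 0.4 to 0.85 m from the base axis. Payload 10.4 kg.
Tool frame: the origin (TCP) lies at the very end of the fingers, on their centre line; the grasp point (between the pads) lies 19 mm behind it; x points along the fingers, z is the direction in which the jaws open and shut, and the axes are right-handed (so a half turn about x gives the same grasp; the last joint's range is limited). The gripper opens to 85 mm and grips with 20 to 120 N. Pads are 22 mm wide; open, the fingers measure 114 mm over their backs; the gripper's body (76 mm by 85 mm) begins 54 mm behind the grasp point. The pads swing forward as they close: fully open they stand 13 mm farther back than shut.
Start: joints at [-1.264, 0.332, -0.065, 1.46, 0.022, 1.35, -0.088], TCP at [0.202, 0.591, 0.231] pointing down, gripper open.
Joint ranges: [-2.6, 2.6], [-0.5, 2.12], [-1.47, 1.34], [0.16, 2.42], [-1.27, 4.41], [0.06, 2.06], [-2.6, 2.6]. Speed limits (rad/s): [2.22, 2.22, 2.79, 2.79, 3.14, 3.14, 3.14].

### API

Orientations are given as a unit quaternion [x, y, z, w].
In Python, from workcell import readout, camera, manip gives the robot as it stands.
- The arm moves only by the shell command python3 -m inch 'ROWS' [FORCE]. ROWS is JSON, a list of rows, each a list of 3 entries, a list of its own where there are three numbers: the turn, a rotation vector about the tool's x, y, z in degrees, then the shift along the tool's x, y, z in mm, then the closure, from 0 (fully open) to 1 (shut). In form: [[[wx, wy, wz], [dx, dy, dz], hand], ...]. A call has 1 to 10 rows; each row is the pose to reach, as a shift and turn from the pose measured when the call began, along the tool's axes at that moment; what a row does not reach only later rows make up. A row lasts 1/8 s, in which the tool goes at most 62.5 mm and 10.7 degrees, less where a joint would pass 70% of its speed; a pose out of reach is approached as far as the arm can. A call with a gripper value outside its range is refused whole. The fingers move at their own pace and stop on an object; FORCE is the grip in N (left out, the last holds). Time passes only in rows, so rows that repeat a pose let the fingers close. It gives the time, the measured TCP pose, the force and the opening at its end, in the units of the state.
- readout.get_obs(): the state, without advancing time (a new reading comes with each control period).
- camera(name): name is "scene" or "top" or "wrist"; returns a dict with "pixels" (400x640x3 uint8, red, green, blue), "range_z" (400x640 float32, m along the optical axis (not along the pixel's ray), 0 where there is no reading), "intrinsics" (3x3 intrinsics, pixels), "extrinsics" (4x4, takes a point from world to camera coordinates); the wrist camera has in their place "T_tool_cam" (4x4, takes a point from camera to tool coordinates, whose origin is the TCP and whose axes are the tool frame's). Camera axes: x right, y down, z forward; pixel columns grow to the right and rows downward; lengths in m; the calibration is good to about 2 mm. A picture is of the moment at which its call begins: read the wrist's pose just before it.
- manip.hand_in(): hands the job in, once; it reports no verdict.
The state is a dict: "clock": time; "joint_pos": joint angles; "joint_velocities": joint speeds; "tau": joint torques, N m; "position": TCP position; "ee_rot": TCP orientation; "ft_force": force on the tool from outside, world axes, zero at the start; "torque": the same for the moment, N m; "grip_width": opening from 0.0 (shut) to 1.0 (fully open).
Only numpy, scipy, OpenCV 4.12 (cv2) and the standard library are available. Lean on these libraries where they do the work, as an engineer would, in place of code of your own. Each camera call takes 0.05 s, during which the arm holds its last target.

### The job

The tray is sanded and ready for buffing: throw the sander's switch, the lever with the crossbar (T) handle, fully to off, and only then throw the buffer's switch, the lever with the ball end, fully to on. The sander and buffer must never be on together, and the extractor's lever with the flat paddle stays on.

Things in the scene. Friction and masses are not known exactly. Their poses are not given: they have to be found in the camera images.
- crossbar_switch: Sander's switch: grey housing bolted to the bench, 140 (x) by 80 by 60 mm tall, foot plate 170 by 100 by 6. Origin: centre of underside; z up; +x points from the off end (white ring on top, robot side) to the on end (white bar, far side). Lever pivot 55 mm above the origin, axis y; 10 mm rod, 80 mm from pivot to head centre. Head: crossbar 80 mm long along y, 16 mm thick.
- crossbar_lever (a joint): Lever with the crossbar head on crossbar_switch, rad. 0 = off, leaning 34 degrees to the housing's -x; 0.6 upright; 1.2 = on, leaning 34 degrees to +x. Its heavy iron head (about 0.7 N to push) holds it at either stop and carries it over past upright. Starts on.
- ball_switch: Buffer's switch: grey housing bolted to the bench, 140 (x) by 80 by 60 mm tall, foot plate 170 by 100 by 6. Origin: centre of underside; z up; +x points from the off end (white ring on top, robot side) to the on end (white bar, far side). Lever pivot 55 mm above the origin, axis y; 10 mm rod, 80 mm from pivot to head centre. Head: ball 30 mm across.
- ball_lever (a joint): Lever with the ball head on ball_switch, rad. 0 = off, leaning 34 degrees to the housing's -x; 0.6 upright; 1.2 = on, leaning 34 degrees to +x. Its heavy iron head (about 0.7 N to push) holds it at either stop and carries it over past upright. Starts off.
- paddle_lever (a joint): Extractor's lever, rad, on the third switch: like the others, but a flat paddle head 34 mm wide, 8 thick, 44 long. The three stand in a row across the bench in any order, 170 to 250 mm apart sideways. 0 = off, 1.2 = on. Starts on and must stay on.
There are look-alikes about, which are no part of the job. Leave any blue or yellow look-alike of the crossbar_switch alone.

How it is judged:
By the outcome, as a careful person would: the job done as asked, in the order asked, and still so for the second after the job is handed in, with the robot touching nothing.
It also fails if it takes over 45 s, if anything falls off the work surface, if the arm or the gripper's body presses on something with over 40 N, if the wrist force passes 120 N, or if a joint passes its speed limit or range.

## Working session

There is one attempt and no reset: what is moved stays moved. The work goes in short steps, Python scripts to look and compute and a shell command to move; the robot and the scene stay as the last step left them, time stands still between calls to the robot, and variables do not carry over. Pictures are saved under pics/ and viewed, and the job is handed in when it is done.

```bash
mkdir -p pics; ls; python3 - <<'E'
from workcell import readout, camera
import cv2,numpy as np
o=readout.get_obs()
for k in ("clock","position","ee_rot","ft_force","grip_width"): print(k,np.round(o[k],4))
for n in("scene","top"):
    c=camera(n); cv2.imwrite(f"pics/{n}0.png",c["pixels"][:,:,::-1]); np.savez(f"{n}0.npz",**c)
    print(n,np.round(c["intrinsics"],1).tolist(),np.round(c["extrinsics"],3).tolist())
E
```

```text
pics
clock 0.0
position [0.2023 0.591  0.2305]
ee_rot [-0.4115  0.5757  0.4109  0.5749]
ft_force [ 0.308  -0.0887 -0.3131]
grip_width 1.0027
scene [[384.8, 0.0, 320.8], [0.0, 384.8, 198.3], [0.0, 0.0, 1.0]] [[0.741, 0.672, 0.004, -0.254], [0.516, -0.565, -0.643, -0.256], [-0.43, 0.478, -0.766, 1.263], [0.0, 0.0, 0.0, 1.0]]
top [[362.8, 0.0, 323.0], [0.0, 362.8, 194.9], [0.0, 0.0, 1.0]] [[0.028, -1.0, -0.002, -0.111], [-0.996, -0.028, -0.087, 0.421], [0.087, 0.004, -0.996, 0.982], [0.0, 0.0, 0.0, 1.0]]
```

View pics/scene0.png

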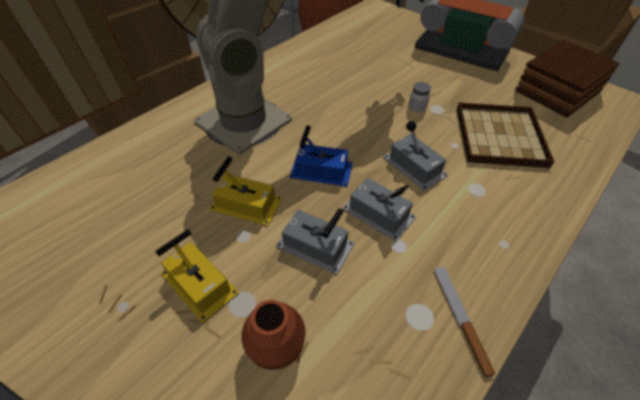

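View pics/top0.png

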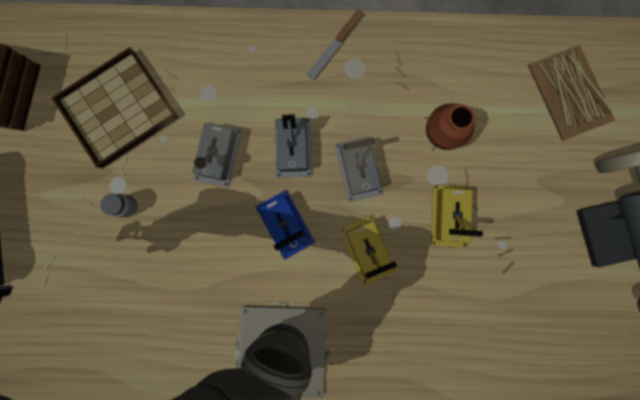

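```bash
python3 - <<'E'
import cv2,numpy as np
t=cv2.imread("pics/top0.png")[100:300,180:500]; s=cv2.imread("pics/scene0.png")[110:280,260:460]
t=cv2.convertScaleAbs(t,alpha=1.8)
cv2.imwrite("pics/tc.png",cv2.resize(t,(800,500),interpolation=2)); s=cv2.convertScaleAbs(s,alpha=1.6);cv2.imwrite("pics/sc.png",cv2.resize(s,(700,595),interpolation=2))
E
```

```text
(no output)
```

View pics/tc.png

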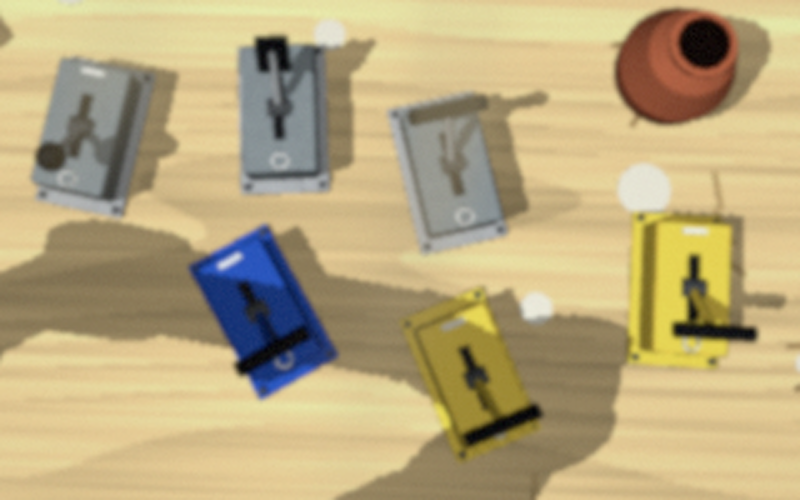

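View pics/sc.png

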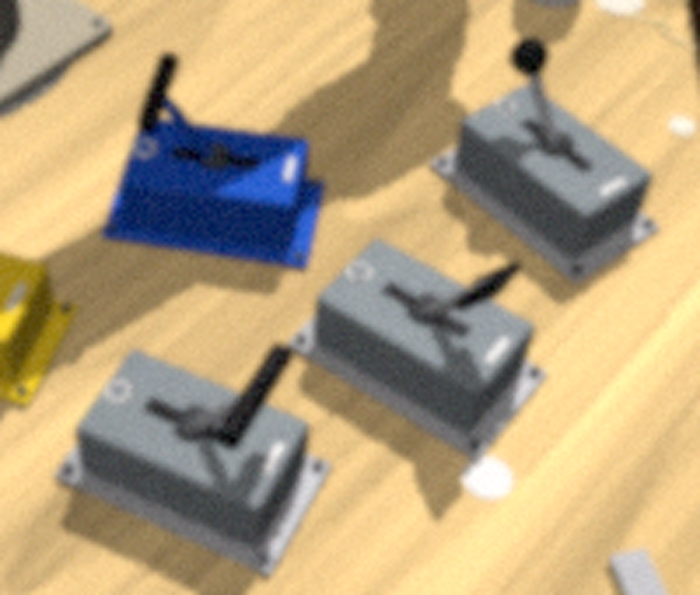

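```bash
cat > h.py <<'E'
import numpy as np
def ld(n): return dict(np.load(n+"0.npz"))
def ray(c,p):
    T=c["extrinsics"];R=T[:3,:3];o=-R.T@T[:3,3];d=R.T@np.linalg.solve(c["intrinsics"],[*p,1]);return o,d/np.linalg.norm(d)
def plane(c,p,z): o,d=ray(c,p);return o+d*(z-o[2])/d[2]
def tri(c1,p1,c2,p2):
    o1,d1=ray(c1,p1);o2,d2=ray(c2,p2);s=np.linalg.lstsq(np.c_[d1,-d2],o2-o1,rcond=None)[0]
    a=o1+s[0]*d1;b=o2+s[1]*d2;return (a+b)/2,np.linalg.norm(a-b)
def cloud(c):
    z=c["range_z"];h,w=z.shape;u,v=np.meshgrid(np.arange(w),np.arange(h))
    P=np.linalg.inv(c["intrinsics"])@np.stack([u.ravel(),v.ravel(),np.ones(u.size)])*z.ravel()
    T=c["extrinsics"];return (T[:3,:3].T@(P-T[:3,3:])).T.reshape(h,w,3)
E
python3 - <<'E'
from h import *
import cv2
t,s=ld("top"),ld("scene")
tc=lambda x,y:(180+x/2.5-.3,100+y/2.5-.3); sc=lambda x,y:(260+x/3.5-.36,110+y/3.5-.36)
for n,a,b in [("X ring",(464,215),(118,390)),("X headL",(410,115),(282,352)),("X headR",(487,101),(230,437)),
 ("P ring",(280,160),(360,271)),("P head",(272,54),(490,286)),
 ("B ring",(67,178),(512,104)),("B bar",(92,72),(613,186)),("B head",(50,156),(529,56))]:
    P,e=tri(t,tc(*a),s,sc(*b));print(n,P.round(3),"gap",round(e,4))
print("X bar scene",plane(s,sc(272,455),.06).round(3))
C=cloud(t);rgb=t["pixels"]
for n,(u,v) in dict(X=(361,170),P=(295,150),B=(213,155)).items():
    w=C[v-45:v+45,u-45:u+45].reshape(-1,3);m=(abs(w[:,2]-.06)<.008)
    q=w[m][:,:2].astype(np.float32);(c,sz,a)=cv2.minAreaRect(q);print(n,m.sum(),"top z",np.median(w[m][:,2]).round(3),np.round(c,3),np.round(sz,3),round(a,1),cv2.boxPoints((c,sz,a)).round(3).tolist())
    hh=w[(w[:,2]>.09)&(w[:,2]<.16)];print(" head",len(hh),hh.min(0).round(3),hh.max(0).round(3)) if len(hh) else 0
E
```

```text
X ring [ 0.447 -0.211  0.062] gap 0.0023
X headL [ 0.538 -0.149  0.124] gap 0.0031
X headR [ 0.556 -0.223  0.125] gap 0.0024
P ring [ 0.501 -0.014  0.062] gap 0.0005
P head [ 0.6   -0.007  0.116] gap 0.0006
B ring [0.477 0.214 0.062] gap 0.0053
B bar [0.591 0.192 0.06 ] gap 0.0008
B head [0.488 0.21  0.121] gap 0.0015
X bar scene [ 0.558 -0.18   0.06 ]
X 1316 top z 0.06 [ 0.504 -0.197] [0.14 0.08] 14.7 [[0.4259999990463257, -0.17599999904632568], [0.44600000977516174, -0.2540000081062317], [0.5820000171661377, -0.21799999475479126], [0.5609999895095825, -0.14100000262260437]]
 head 241 [ 0.52  -0.226  0.091] [ 0.563 -0.146  0.132]
P 1330 top z 0.06 [ 0.525 -0.013] [0.208 0.08 ] 3.5 [[0.4180000126361847, 0.020999999716877937], [0.4230000078678131, -0.05900000035762787], [0.6309999823570251, -0.04600000008940697], [0.6269999742507935, 0.03400000184774399]]
 head 212 [ 0.578 -0.026  0.09 ] [0.614 0.009 0.137]
B 1381 top z 0.06 [0.533 0.2  ] [0.08 0.14] 79.6 [[0.4569999873638153, 0.17299999296665192], [0.5950000286102295, 0.1469999998807907], [0.609000027179718, 0.22699999809265137], [0.47099998593330383, 0.25200000405311584]]
 head 135 [0.475 0.194 0.091] [0.515 0.222 0.137]
```

```bash
cat > plan.py <<'E'
import sys,numpy as np
from scipy.spatial.transform import Rotation as R
from workcell import readout
def st():
    o=readout.get_obs();return np.array(o["position"]),R.from_quat(o["ee_rot"])
def rel(p,yaw,mod=180):
    P,Q=st();best=None
    # tool x down, tool z at world yaw
    for k in range(0,360,mod):
        y=np.radians(yaw+k);z=np.array([np.cos(y),np.sin(y),0]);x=np.array([0,0,-1.]);M=R.from_matrix(np.c_[x,np.cross(z,x),z])
        r=(Q.inv()*M).as_rotvec(degrees=True)
        print("yaw",yaw+k,"turn",r.round(1))
    print("shift",(Q.inv().apply(np.array(p)-P)*1000).round(0))
E
python3 - <<'E'
from plan import *
P,Q=st();print(Q.as_matrix().round(3))
rel([.588,-.175,.235],14.7,90)
E
```

```text
[[-0.    -0.946  0.324]
 [-0.001  0.324  0.946]
 [-1.    -0.    -0.001]]
yaw 14.7 turn [56.4 -0.1  0. ]
yaw 104.7 turn [-33.6  -0.1  -0. ]
yaw 194.7 turn [-1.236e+02 -0.000e+00 -1.000e-01]
yaw 284.7 turn [ 1.464e+02 -0.000e+00  1.000e-01]
shift [  -4. -613. -600.]
```

```bash
python3 -m inch '[[[4,0,0],[-3,-55,-32],1],[[8,0,0],[-6,-110,-64],1],[[12,0,0],[-10,-165,-97],1],[[16,0,0],[-10,-220,-130],1],[[20,0,0],[-10,-275,-163],1],[[24,0,0],[-10,-329,-195],1],[[28,0,0],[-10,-360,-240],1],[[32,0,0],[-10,-395,-285],1],[[36,0,0],[-10,-430,-335],1],[[40,0,0],[-10,-465,-385],1]]'; python3 -c "
from plan import *
rel([.591,-.174,.235],14.7)"
```

```text
clock: 1.35
position: [0.5176, 0.0743, 0.241]
ee_rot: [-0.189, 0.682, 0.189, 0.681]
ft_force: [0.6, 0.1, -1.4]
grip_width: -0.005
yaw 14.7 turn [16.3 -0.   0. ]
yaw 194.7 turn [-1.637e+02 -1.000e-01 -1.000e-01]
shift [   6. -251.  -65.]
```

```bash
python3 -m inch '[[[4,0,0],[0,-55,-14],1],[[8,0,0],[0,-110,-28],1],[[12,0,0],[0,-165,-43],1],[[16,0,0],[4,-220,-57],1],[[16,0,0],[6,-251,-65],1],[[16,0,0],[6,-251,-65],1],[[16,0,0],[6,-251,-65],1]]'; python3 - <<'E'
from plan import *
from workcell import camera
import cv2
rel([.591,-.174,.102],14.7)
c=camera("wrist");cv2.imwrite("pics/w1.png",c["pixels"][:,:,::-1])
c=camera("scene");cv2.imwrite("pics/s1.png",c["pixels"][:,:,::-1])
E
```

```text
clock: 2.22
position: [0.5911, -0.1736, 0.2348]
ee_rot: [-0.093, 0.702, 0.092, 0.701]
ft_force: [0.5, 0.6, 0.5]
grip_width: 0.003
yaw 14.7 turn [ 0.3 -0.1  0. ]
yaw 194.7 turn [-1.797e+02 -0.000e+00 -1.000e-01]
shift [133.  -0.   0.]
```

View pics/w1.png

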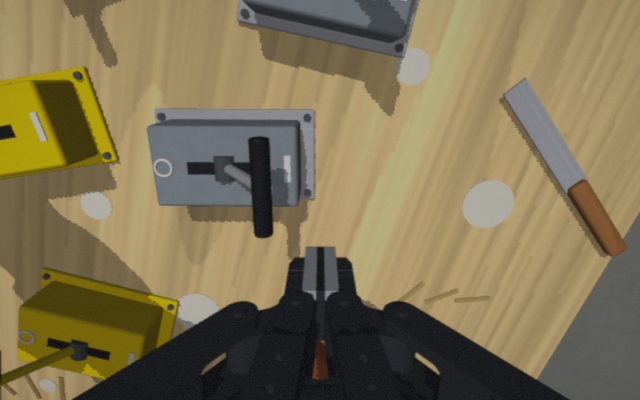

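View pics/s1.png

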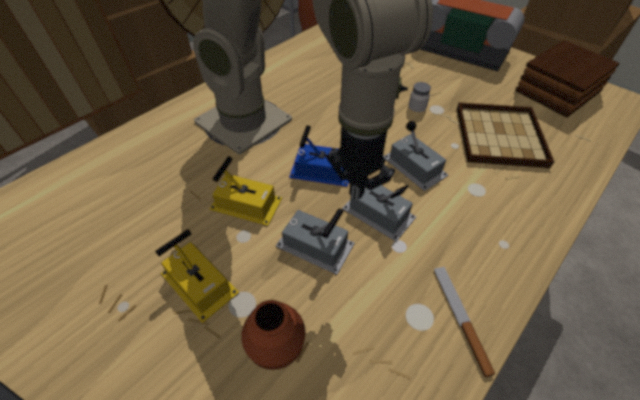

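```bash
python3 - <<'E'
from plan import *
from workcell import camera
P,Q=st();c=camera("wrist");T=c["T_tool_cam"];K=c["intrinsics"]
def w(p,z):
    d=Q.apply(T[:3,:3]@np.linalg.solve(K,[*p,1]));o=P+Q.apply(T[:3,3]);return o+d*(z-o[2])/d[2]
for n,p,z in [("ring",(163,168),.06),("bar",(287,169),.06),("headL",(259,145),.124),("headR",(263,230),.124)]:print(n,w(p,z).round(3))
R_=c["range_z"];print(R_[187,261])
E
python3 -m inch '[[[0,0,0],[60,0,0],1],[[0,0,0],[110,0,0],1],[[0,0,0],[125,0,0],1],[[0,0,0],[125,0,0],1]]'
```

```text
ring [ 0.446 -0.211  0.06 ]
bar [ 0.561 -0.182  0.06 ]
headL [ 0.538 -0.151  0.124]
headR [ 0.555 -0.218  0.124]
0.26198363
clock: 2.88
position: [0.5914, -0.1727, 0.1107]
ee_rot: [-0.093, 0.701, 0.093, 0.701]
ft_force: [0.5, 0.3, 0.8]
grip_width: -0.002
```

```bash
python3 -m inch '[[[0,0,0],[0,0,-18],1],[[0,0,0],[0,0,-30],1],[[0,0,0],[0,0,-42],1],[[0,0,0],[0,0,-54],1],[[0,0,0],[0,0,-66],1],[[0,0,0],[0,0,-78],1],[[0,0,0],[0,0,-90],1],[[0,0,0],[0,0,-102],1],[[0,0,0],[0,0,-108],1],[[0,0,0],[0,0,-108],1]]'
python3 - <<'E'
from workcell import camera
import cv2
c=camera("wrist");cv2.imwrite("pics/w2.png",c["pixels"][:,:,::-1])
E
```

```text
clock: 4.12
position: [0.4868, -0.201, 0.1108]
ee_rot: [-0.093, 0.701, 0.093, 0.701]
ft_force: [0.0, 0.6, -0.6]
grip_width: 0.002
```

View pics/w2.png

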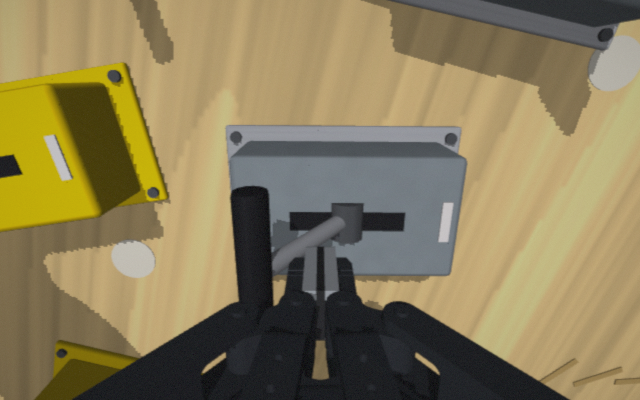

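The crossbar lever (head at about 252,250) has fallen to the ring side. I'll back off, lift and check it.

```bash
python3 -m inch '[[[0,0,0],[0,0,20],1],[[0,0,0],[-20,0,40],1],[[0,0,0],[-75,0,45],1],[[0,0,0],[-130,0,45],1],[[0,0,0],[-130,0,45],1],[[0,0,0],[-130,0,45],1]]'
python3 - <<'E'
from plan import *
from workcell import camera
import cv2
from h import *
P,Q=st();c=camera("wrist");cv2.imwrite("pics/w3.png",c["pixels"][:,:,::-1])
rel([.446,.216,.24],-10.5)
t=camera("top");C=cloud(t);w=C[100:250,320:410].reshape(-1,3);d=np.array([.967,.254]);q=(w[:,:2]-[.504,-.197])@np.c_[d,[-d[1],d[0]]]
m=(w[:,2]>.09)&(w[:,2]<.15)&(abs(q[:,0])<.09)&(abs(q[:,1])<.05);print(m.sum(),np.median(q[m],0) if m.any() else 0)
cv2.imwrite("pics/t3.png",t["pixels"][:,:,::-1])
E
```

```text
clock: 4.92
position: [0.5308, -0.1886, 0.2402]
ee_rot: [-0.093, 0.701, 0.093, 0.701]
ft_force: [-0.5, -0.3, -0.1]
grip_width: -0.0
yaw -10.5 turn [25.7 -0.1 -0. ]
yaw 169.5 turn [-154.3    0.    -0.2]
shift [ -0. 413.  24.]
0 0
```

View pics/w3.png

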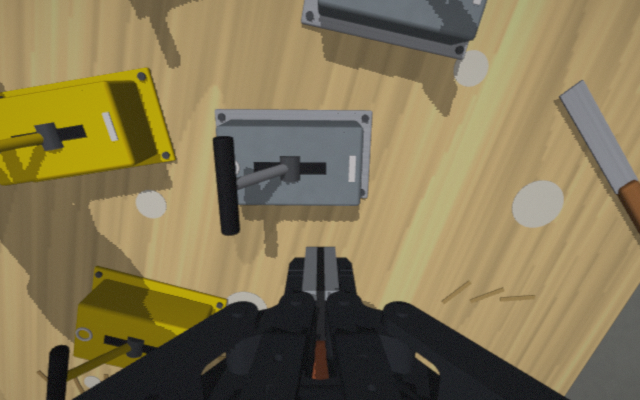

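View pics/t3.png

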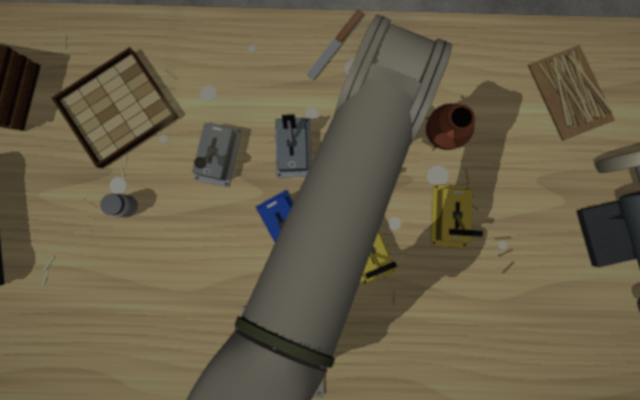

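```bash
python3 - <<'E'
from plan import *
from workcell import camera
P,Q=st();c=camera("wrist");T=c["T_tool_cam"];K=c["intrinsics"]
z=c["range_z"][187,227];p=P+Q.apply(T[:3,:3]@(np.linalg.solve(K,[227,187,1])*z)+T[:3,3])
d=np.array([.967,.254]);l=(p[:2]-[.504,-.197])@d;print(p.round(3),l,np.degrees(np.arctan2(l,p[2]-.055)))
E
python3 -m inch '[[[4,0,0],[0,55,3],1],[[8,0,0],[0,110,6],1],[[12,0,0],[0,165,10],1],[[16,0,0],[0,220,13],1],[[20,0,0],[0,275,16],1],[[24,0,0],[0,330,20],1],[[26,0,0],[0,385,23],1],[[26,0,0],[0,413,24],1],[[26,0,0],[0,413,24],1],[[26,0,0],[0,413,24],1]]'
python3 - <<'E'
from plan import *
from workcell import camera
import cv2
rel([.446,.216,.112],-10.5)
P,Q=st();c=camera("wrist");cv2.imwrite("pics/w4.png",c["pixels"][:,:,::-1])
C=camera("scene");cv2.imwrite("pics/s4.png",cv2.resize(C["pixels"][100:300,220:480,::-1],(780,600)))
E
```

```text
[ 0.46  -0.205  0.13 ] -0.04456679445189574 -30.76768727399742
clock: 6.32
position: [0.4456, 0.2152, 0.2391]
ee_rot: [0.067, 0.705, -0.068, 0.703]
ft_force: [0.2, -0.2, -0.5]
grip_width: -0.0
yaw -10.5 turn [-0.4 -0.2  0.1]
yaw 169.5 turn [179.6   0.2   0.3]
shift [127.   1.   1.]
```

View pics/w4.png

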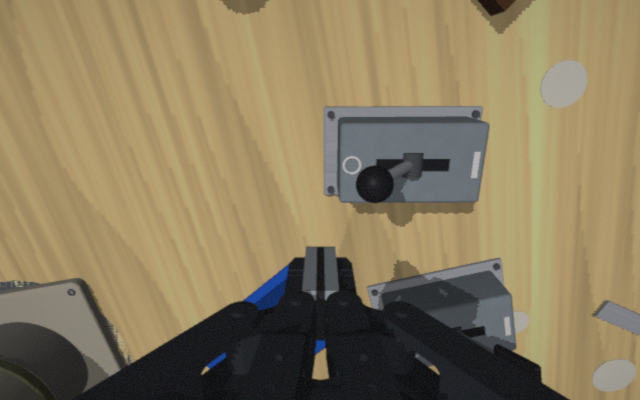

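View pics/s4.png

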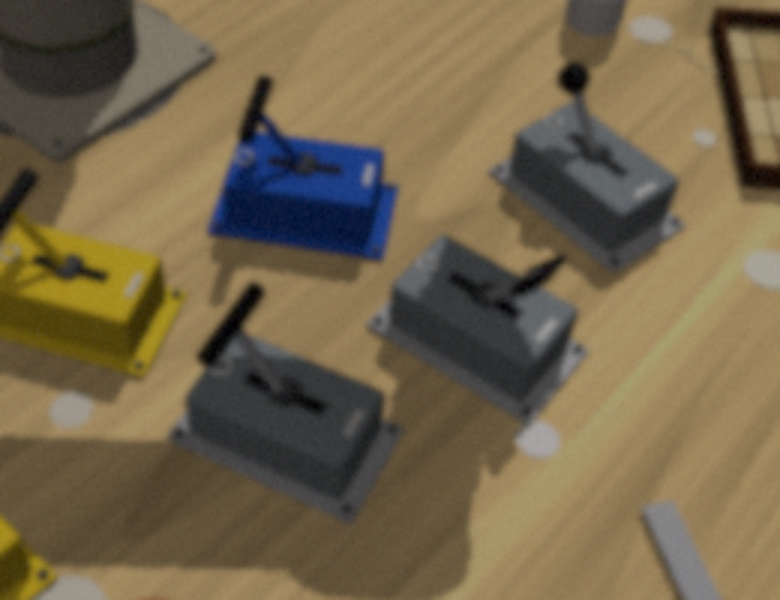

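The scene picture shows the T lever at its off stop (head at about 230,325) and the paddle still on (545,275). The ball is off (573,78 here; 375,184 in the wrist view). Next I descend on the robot side of the ball.

```bash
python3 -m inch '[[[0,0,0],[60,0,0],1],[[0,0,0],[110,0,0],1],[[0,0,0],[127,0,0],1],[[0,0,0],[127,0,0],1]]' && python3 -m inch '[[[0,0,0],[0,0,18],1],[[0,0,0],[0,0,30],1],[[0,0,0],[0,0,42],1],[[0,0,0],[0,0,54],1],[[0,0,0],[0,0,66],1],[[0,0,0],[0,0,78],1],[[0,0,0],[0,0,90],1],[[0,0,0],[0,0,100],1],[[0,0,0],[0,0,104],1],[[0,0,0],[0,0,104],1]]'
python3 - <<'E'
from workcell import camera
import cv2
c=camera("wrist");cv2.imwrite("pics/w5.png",c["pixels"][:,:,::-1])
E
```

```text
clock: 6.92
position: [0.4457, 0.2144, 0.1125]
ee_rot: [0.067, 0.705, -0.068, 0.703]
ft_force: [-0.5, 0.3, 0.8]
grip_width: -0.0
clock: 8.18
position: [0.5477, 0.1944, 0.112]
ee_rot: [0.067, 0.705, -0.069, 0.702]
ft_force: [0.1, -0.6, -0.2]
grip_width: 0.002
```

View pics/w5.png

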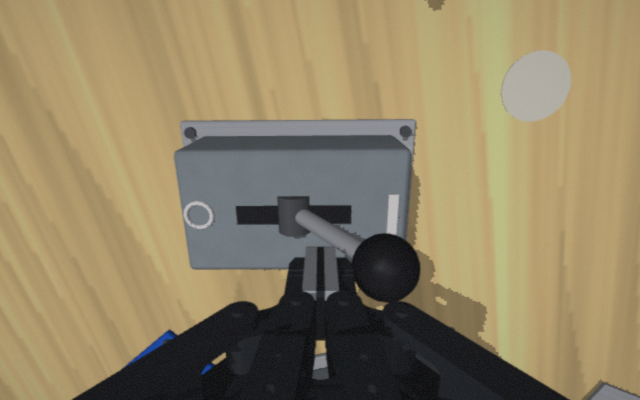

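The ball (385,267) is now over on the bar side. I'll back away, lift and check.

```bash
python3 -m inch '[[[0,0,0],[0,0,-20],1],[[0,0,0],[-20,0,-40],1],[[0,0,0],[-75,0,-50],1],[[0,0,0],[-130,0,-50],1],[[0,0,0],[-130,0,-50],1],[[0,0,0],[-130,0,-50],1],[[0,0,0],[-130,0,-50],1]]'
python3 - <<'E'
from plan import *
from h import tri,ld,cloud
from workcell import camera
import cv2
P,Q=st();c=camera("wrist");T=c["T_tool_cam"];cv2.imwrite("pics/w6.png",c["pixels"][:,:,::-1])
C=camera("scene");cv2.imwrite("pics/s6.png",cv2.resize(C["pixels"][100:300,220:480,::-1],(780,600)))
W=cloud(C).reshape(-1,3)
for n,c0,a in [("X",(.504,-.197),14.7),("P",(.55,-.012),3.5),("B",(.533,.2),-10.5)]:
    a=np.radians(a);d=np.array([np.cos(a),np.sin(a)]);e=np.array([-d[1],d[0]]);q=W[:,:2]-c0
    m=(W[:,2]>.105)&(W[:,2]<.15)&(abs(q@d)<.08)&(abs(q@e)<.045);l=q[m]@d
    print(n,m.sum(),"local x",np.median(l).round(3),"z",np.median(W[m][:,2]).round(3))
E
```

```text
clock: 9.1
position: [0.4983, 0.2041, 0.2408]
ee_rot: [0.067, 0.706, -0.069, 0.702]
ft_force: [-0.4, 0.6, 0.2]
grip_width: -0.0
X 248 local x -0.044 z 0.126
P 102 local x 0.054 z 0.128
B 105 local x 0.048 z 0.128
```

View pics/s6.png

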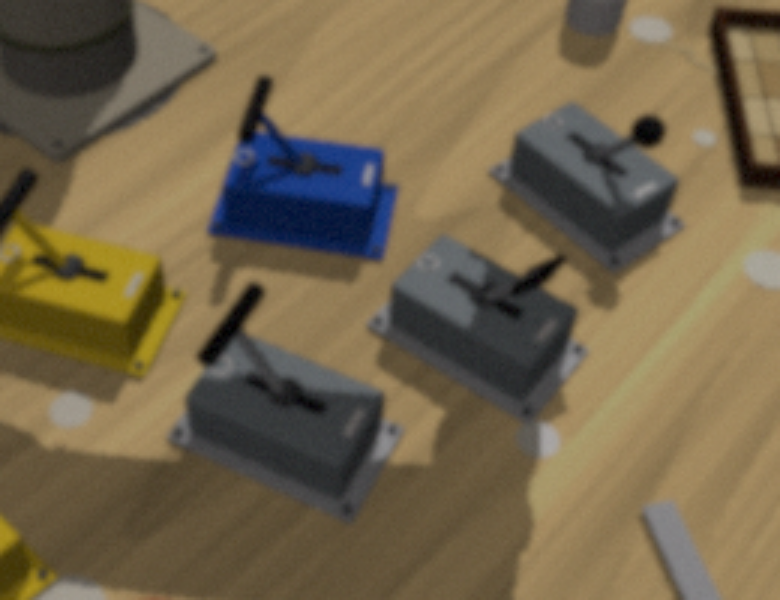

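View pics/w6.png

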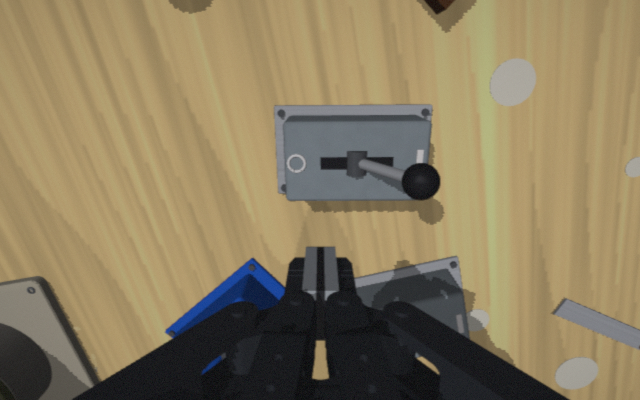

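The scene picture shows the T lever at off (230,325), the ball at on (648,130) and the paddle at on (545,275). The gripper is clear of all three.

```bash
python3 -c "
from workcell import manip
print(manip.hand_in())"
```

```text
the job is handed in; nothing more can be done
None
```

I pushed the sander's crossbar (T) lever fully to off and checked it was at its stop. Only then did I push the buffer's ball lever fully to on. The job was handed in at about 9 s, with the gripper raised clear of everything.

Positions from the last check, measured along each housing from its pivot (the stops are at about ±45 mm):

| Lever | Measured | State |
|---|---|---|
| Sander (crossbar) | -44 mm | off |
| Buffer (ball) | +48 mm | on |
| Extractor (paddle) | about +54 mm | on |

- **Paddle figure:** it is approximate, because I estimated its housing centre from a fit that stretched too long. In the pictures its lever looks the same as at the start.
- **Forces:** wrist force readings stayed near zero, about 1.5 N at most. I took them only at the end of each move.
- **Failed check:** one top-camera check of the T lever gave nothing because the arm blocked the view. The wrist and scene cameras covered it instead.

I kept clear of the blue and yellow look-alikes. No other checks disagreed.

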